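Unhitch the shell bin's hold-down grid and hold it up

TASK

The wire grid over the yellow shell bin is hitched to a ball: take the green-headed lock pin out of the coupler and leave it in the cream dish, then pull the red latch knob sideways against its spring, lift the coupler off the ball by the knob, and hold it up about 10 cm above where it sat so that the shells can be reached. The program finishes while still gripping the knob and holding the grid raised; leave everything else on the table where it is.

Things in the scene. Friction and masses are not known exactly. Their poses are not given: they have to be found in the camera images.
- hitch: the fixed unit, bolted down: base, ball post, yellow bin (190 x 220 mm, rim 94 mm high) and the hinge of the blue tongue. Origin on the table straight under the ball; x points from the ball along the tongue over the bin to the hinge (roughly away from the robot, yaw up to 0.4 rad either way), y to the left of that, z up. Everything below is in this frame while the tongue is down.
- hinge_axis (a point): middle of the tongue's hinge, 270 mm from the ball along hitch x, 108 mm up; the hinge axis is the hitch y axis.
- ball_center (a point): centre of the 40 mm steel ball that the coupler sits over, 95 mm up.
- tongue (a joint): angle in rad of the blue tongue, with coupler and wire grid, about its hinge: 0 = down, coupler on the ball; grows as the coupler end is lifted; at 0.38 rad the coupler is about 100 mm higher. Range 0 to 1.1. About 0.5 kg in all, about 3 to 4 N to lift at the knob; it falls back when let go. It cannot be lifted until the latch is pulled.
- latch (a joint): travel in m of the brass spring latch on top of the coupler, along hitch +y (to the left when looking from ball to hinge): 0 = latched (keeper under the ball), end stop at 0.016; the ball is free from about 0.010. The spring needs 3 N to start and 6 N at the stop and pulls the latch back when let go. While the lock pin is in, the latch is blocked after about 1.5 mm.
- knob: the red latch knob, an upright-standing short round bar: 28 mm diameter, 24 mm long, its axis and flat ends along hitch y, on a 10 mm stem. Origin at its centre: straight above the ball and 166 mm up as built, 32 mm above the brass slide bar it stands on (slide bar top at 134 mm, 36 mm along x by 58 mm along y). Take it from above by its two flat ends, fingers closing along hitch y; it may pivot between the fingers as the tongue swings up.
- pin_head (a point): centre of the lock pin's green head, 18 x 18 mm square and 24 mm tall, sides along hitch x and y; under it a steel shank of 10 mm diameter, whose foot is 55 mm below this point (pin 67 mm tall, 35 g). It stands loosely upright in an 18 mm deep hole at hitch x +13, y +40.5 mm, head centre 162 mm up; the surfaces below the head are at 125 to 134 mm. Take the head with the fingers closing along hitch x (knob end is 20 mm away along y) and lift straight up at least 25 mm.
- pin: the same lock pin, origin at its foot, z up along the shank.
- dish_floor (a point): centre of the inner floor of the cream dish, 5 mm above the table; it stands on the left or right of the bin.
- dish: the cream dish, round, 170 mm across the rim, 34 mm high, floor 132 mm across, 0.4 kg, empty, loose. Origin under its centre.
- shell_bowl: bystander: blue ceramic bowl full of shells, 166 mm across, 60 mm high, on the other side from the dish
- loose_shell_a: bystander: a shell 34 mm high
- loose_shell_b: bystander: a shell 34 mm high
Things that resemble listed ones, but are neither listed nor needed, are in the scene too. Of the things that look like the dish, the smaller one is meant.

How it is judged:
By the outcome, as a careful person would: the job done as asked, in the order asked, and still so for the second after the job is handed in, while the arm keeps its last pose, push and grip.
It also fails if it takes over 51 s, if anything falls off the work surface, if the arm or the gripper's body presses on something with over 40 N, if the wrist force passes 120 N, or if a joint passes its speed limit or range.

ROBOT

A 6-joint arm with a two-finger parallel gripper is mounted at the origin on the work surface. World frame = base frame: x ahead of the robot, y to its left, z up, the work surface at z = 0. Lengths are in mm, angles in rad, forces in N, time in s.
With the tool pointing down it reaches from about 350 to 775 mm from the base axis. Payload 5.5 kg.
Tool frame: the origin (TCP) lies between the finger pads; the fingertips stand 17 mm ahead of it and the grasp point (between the pads) lies 2 mm behind it; z points along the fingers, y is the line along which they close (so a half turn about z gives the same grasp; the last joint's range is limited). The gripper opens to 85 mm and grips with 20 to 120 N. Pads are 22 mm wide; open, the fingers measure 114 mm over their backs; the gripper's body (76 mm by 85 mm) begins 54 mm behind the grasp point. The pads swing forward as they close: fully open they stand 13 mm farther back than shut.
Start: joints at [1.16, 0.313, 0.046, 1.304, 0, 1.431], TCP at [153.837, 554.08, 248.323] pointing down, gripper open.
Joint ranges: [-2.76, 2.76], [-0.86, 1.69], [-1.03, 1.26], [-2.2, 2.34], [-1.47, 1.5], [-3.14, 3.14]. Speed limits (rad/s): [2.57, 2.57, 3.14, 3.14, 3.14, 3.14].

INTERFACE

Orientations are given as a unit quaternion [x, y, z, w].
In Python, from rig import sensors, camera, job gives the robot as it stands. The module is installed in compiled form; this text tells all that it offers.
- The arm moves only by the tool arm_command, never from a script. Its arguments are lists of equal length, an entry for each row: "hand": the gripper's target within -1 to 1 (fully open at 1, half-way at 0, shut at -1); "linear": the shift along the tool's x, y, z in m, a list of three; "dr": the turn, a rotation vector about the tool's x, y, z in rad, a list of three. A call has 1 to 20 rows; each row is the pose to reach, as a shift and turn from the pose commanded when the call began, along the tool's axes at that moment; what a row does not reach only later rows make up. A row lasts 1/12 s, in which the tool goes at most 41.7 mm and 7.16 degrees, less where a joint would pass 70% of its speed; a pose out of reach is approached as far as the arm can. A call with a gripper value outside its range is refused whole. The fingers move at their own pace and stop on an object; "force" is the grip in N (left out, the last holds). Time passes only in rows, so rows that repeat a pose let the fingers close. It gives the time, the measured TCP pose, the force, the opening and the grip force at its end, in the units of the state.
- sensors.observe(): the state, without advancing time (a new reading comes with each control period).
- camera(name): name is "scene" or "top" or "wrist"; returns a dict with "pixels" (384x512x3 uint8, red, green, blue), "depth" (384x512 float32, mm along the optical axis (not along the pixel's ray), 0 where there is no reading), "vertical_fov" (degrees; the focal length in pixels is half the picture's height over the tangent of half this angle, whatever the lens; pixels are square), "cx", "cy" (the principal point, pixels), "dist" ([k1, k2, p1, p2, k3] as OpenCV has them; the pictures are not rectified), "R" (3x3) and "t" (3): a world point X has camera coordinates R X + t. Camera axes: x right, y down, z forward; pixel columns grow to the right and rows downward; lengths in mm; the calibration is good to about 2 mm. A picture is of the moment at which its call begins.
- job.finish_job(): hands the job in; it is judged then, once.
The state is a dict: "time_s": time; "joint_pos": joint angles; "qd": joint speeds; "joint_torque": joint torques, N m; "tool_pos": TCP position; "tcp_rot": TCP orientation; "ft_force": force on the tool from outside, world axes, zero at the start; "moment": the same for the moment, N m; "width": finger opening in mm; "grip_force": force on a finger pad.
Only numpy, scipy, OpenCV 4.12 (cv2) and the standard library are available. Lean on these libraries where they do the work, as an engineer would, in place of code of your own. Each camera call takes 0.05 s, during which the arm holds its last target. There are 200 camera calls.

## Working session

There is one attempt and no reset: what is moved stays moved. The work goes in short steps, Python scripts to look and compute and a tool call to move; the robot and the scene stay as the last step left them, time stands still between calls to the robot, and variables do not carry over. Pictures are saved under pics/ and viewed, at most 10 in all, crops included, and the job is handed in when it is done.

Besides the shell and the picture viewer there is one more tool, called after "Request:" in YAML: its name, and indented under it one key for each argument. arm_command: Moves the arm, as the interface text tells. Its arguments: {"type":"object","properties":{"hand":{"type":"array","items":{"type":"number"}},"linear":{"type":"array","items":{"type":"array","items":{"type":"number"}}},"dr":{"type":"array","items":{"type":"array","items":{"type":"number"}}},"force":{"type":"number"}},"required":["hand","linear","dr"]}

```bash
mkdir -p pics; cat > h.py <<'E'
import numpy as np, cv2, pickle
from rig import sensors, camera, job
from scipy.spatial.transform import Rotation as Ro
def K(c):
    f=192/np.tan(np.radians(c["vertical_fov"])/2)
    return np.array([[f,0,c["cx"]],[0,f,c["cy"]],[0,0,1.]])
def rays(c,uv):
    return cv2.undistortPoints(np.array(uv,float).reshape(-1,1,2),K(c),np.array(c["dist"],float)).reshape(-1,2)
def w(c,uv,d=None):
    "world points from pixels using depth"
    uv=np.array(uv).reshape(-1,2); n=rays(c,uv)
    z=c["depth"][uv[:,1].astype(int),uv[:,0].astype(int)] if d is None else d
    P=np.c_[n,np.ones(len(n))]*np.asarray(z).reshape(-1,1)
    return (P-np.array(c["t"]))@np.array(c["R"])
def cloud(c):
    v,u=np.mgrid[0:384,0:512]; return w(c,np.c_[u.ravel(),v.ravel()]).reshape(384,512,3)
def proj(c,X):
    return cv2.projectPoints(np.array(X,float).reshape(-1,1,3),cv2.Rodrigues(np.array(c["R"]))[0],np.array(c["t"],float),K(c),np.array(c["dist"],float))[0].reshape(-1,2)
def tri(cs,uvs):
    A=[];b=[]
    for c,uv in zip(cs,uvs):
        n=rays(c,[uv])[0]; R=np.array(c["R"]);t=np.array(c["t"])
        for k in (0,1): A.append(R[k]-n[k]*R[2]); b.append(n[k]*t[2]-t[k])
    return np.linalg.lstsq(np.array(A),np.array(b),rcond=None)[0]
def save(c,n,box=None,s=1):
    im=c["pixels"][:,:,::-1]
    if box: im=im[box[1]:box[3],box[0]:box[2]]
    cv2.imwrite("pics/"+n,cv2.resize(im,None,fx=s,fy=s,interpolation=cv2.INTER_CUBIC))
E
python3 - <<'E'
from h import *
s=camera("scene");t=camera("top");wr=camera("wrist")
pickle.dump((s,t,wr),open("c0.pkl","wb"))
save(t,"top0.png",s=1.5);save(s,"scene0.png",s=1.5)
o=sensors.observe();print(o["time_s"],o["tool_pos"],o["tcp_rot"],o["width"])
E
```

```text
0.15 [153.67227838 553.69383106 247.58325158] [ 1.34999722e-01  9.90845371e-01 -7.01583108e-04 -1.84928531e-04] 85.32052211309417
```

View pics/top0.png

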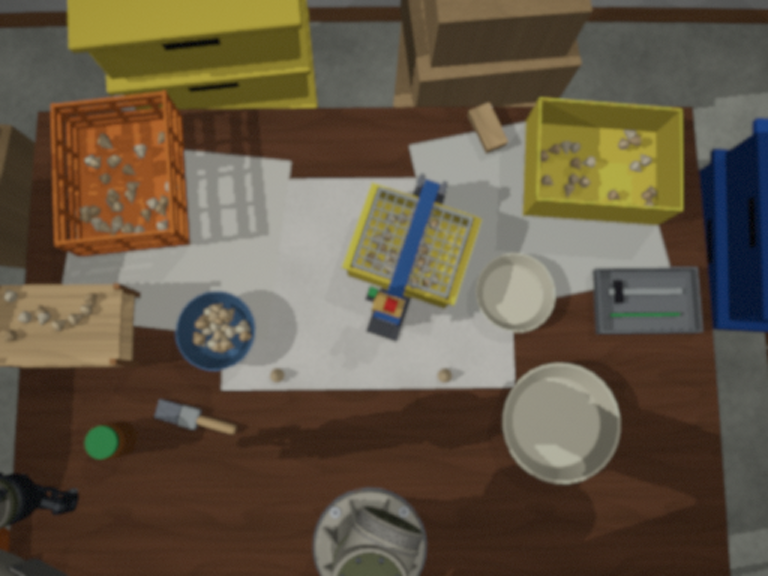

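View pics/scene0.png

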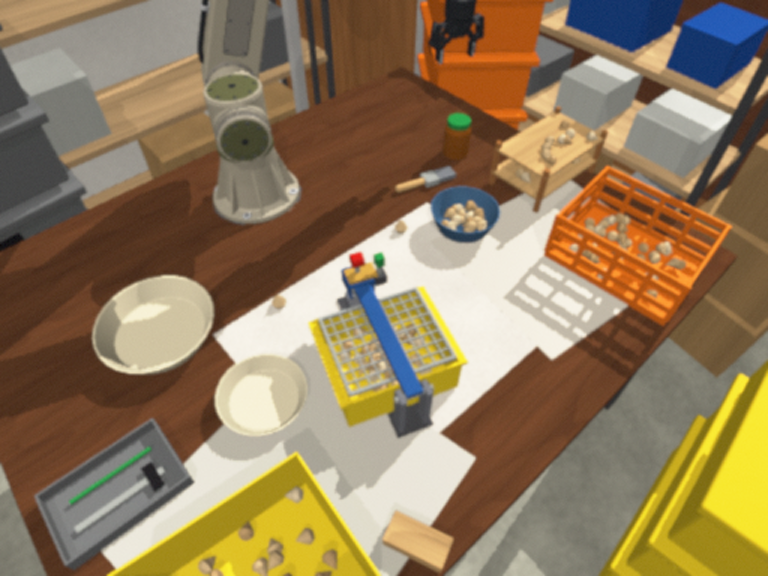

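Top picture (shown at 1.5x): the green pin head is at about (373,293), the red knob at (391,305) and the blue tongue runs up-right to (428,190).
- **Pin look-alikes:** the green lid at (101,442) and the green stick at (645,315). I choose the head at (373,293), beside the knob.
- **Dish look-alikes:** the cream basin at (561,422) is the larger one. I choose the smaller dish at (516,292).

```bash
cat > seg.py <<'E'
from h import *
def blobs(c,kind):
    hsv=cv2.cvtColor(c["pixels"],cv2.COLOR_RGB2HSV); h,s,v=[hsv[...,i].astype(int) for i in range(3)]
    m={"red":((h<6)|(h>174))&(s>170)&(v>70),"green":(h>50)&(h<85)&(s>120)&(v>40),"blue":(h>100)&(h<125)&(s>150)&(v>50)}[kind]
    n,l,st,ce=cv2.connectedComponentsWithStats(m.astype(np.uint8))
    return [(ce[i],st[i,4],l==i) for i in range(1,n) if st[i,4]>12]
E
python3 - <<'E'
from seg import *
s,t,wr=pickle.load(open("c0.pkl","rb"))
for n,c in (("scene",s),("top",t)):
    W=cloud(c)
    for k in ("red","green"):
        for ce,a,m in blobs(c,k):
            mm=m&(c["depth"]>0)
            print(n,k,ce.round(1),a,np.median(W[mm],0).round(0) if mm.any() else 0)
    print(n,"R\n",np.round(c["R"],2),np.round(c["t"]))
W=cloud(t)
# tongue direction, dish
for ce,a,m in blobs(t,"blue"):
    P=W[m]; P=P[(P[:,2]>110)&(P[:,2]<160)]
    if len(P)>50:
        q=P[:,:2]-P[:,:2].mean(0); u=np.linalg.svd(q,full_matrices=False)[2][0]; print("blue",ce,a,P.mean(0),u,np.arctan2(u[1],u[0]))
for c,uv in ((t,(344,195)),(s,(174,264)),(t,(374,282)),(s,(102,215))): print("dish pts",w(c,[uv]))
uvs=np.array([(u,v) for u in range(310,380) for v in range(160,230)])
P=w(t,uvs); r=P[(P[:,2]>28)&(P[:,2]<45)]
x=np.linalg.lstsq(np.c_[2*r[:,:2],np.ones(len(r))],(r[:,:2]**2).sum(1),rcond=None)[0]
print("rim fit",x[:2],np.sqrt(x[2]+x[0]**2+x[1]**2),len(r))
E
```

```text
scene red [237.5 172.9] 57 [484. -50. 176.]
scene green [305.8  80.4] 135 [224. 511. 108.]
scene green [252.3 172.9] 34 [509. -16. 171.]
scene green [ 72.9 316.8] 150 [ 472. -599.   15.]
scene R
 [[ 0.66  0.75 -0.  ]
 [ 0.57 -0.5  -0.65]
 [-0.49  0.43 -0.76]] [-330. -226. 1371.]
top red [260.  202.9] 46 [474. -43. 178.]
top green [248.1 194.8] 19 [498. -10. 175.]
top green [433.5 209. ] 36 [ 469. -605.   16.]
top green [ 67.6 294.5] 365 [218. 518. 110.]
top R
 [[-0.01 -1.    0.01]
 [-0.99  0.01 -0.15]
 [ 0.15 -0.01 -0.99]] [ -10.  531. 1376.]
blue [275.52052545 158.14942529] 609 [617.53251998 -93.67955744 118.64809369] [-0.94374172  0.33068347] 2.8045649530383345
dish pts [[ 518.24843384 -318.96686482   10.34710919]]
dish pts [[ 508.89356621 -313.12186072    4.01192762]]
dish pts [[ 241.23929044 -404.66456756    2.63131773]]
dish pts [[ 215.84428299 -393.42651971    7.43511525]]
rim fit [ 517.36385255 -311.13033058] 81.08104464013044 317
```

```bash
cat > mv.py <<'E'
from h import *
import json,os
def rot(ya):  # tool down, tool y at world angle ya
    y=np.array([np.cos(ya),np.sin(ya),0]); z=np.array([0,0,-1.]); return np.c_[np.cross(y,z),y,z]
C="cmd.json"
def load():
    if os.path.exists(C): p,R=json.load(open(C)); return np.array(p),np.array(R)
    return np.array([153.837,554.08,248.323]),Ro.from_quat([1.34999722e-01,9.90845371e-01,0,0]).as_matrix()
def to(p,ya):
    p0,R0=load(); R=rot(ya)
    print("lin",((np.array(p)-p0)@R0/1000).round(4),"dr",Ro.from_matrix(R0.T@R).as_rotvec().round(4),"rows",max(np.linalg.norm(p-p0)/41.7,np.linalg.norm(Ro.from_matrix(R0.T@R).as_rotvec())/.125).round(1))
def did(lin,dr):
    p0,R0=load(); p=p0+R0@(np.array(lin)*1000); R=R0@Ro.from_rotvec(dr).as_matrix()
    json.dump([p.tolist(),R.tolist()],open(C,"w")); print("cmd",p.round(1),"meas",np.round(sensors.observe()["tool_pos"],1))
E
python3 - <<'E'
from mv import *
s,t,wr=pickle.load(open("c0.pkl","rb"))
R=np.array(wr["R"]);c=-R.T@np.array(wr["t"]); p,R0=load()
print("cam in tool",(c-p)@R0,"optical axis in tool",R[2]@R0,"img right",R[0]@R0,wr["vertical_fov"])
to(np.array([490,-30,330]),-0.337)
to(np.array([490,-30,330]),1.234)
E
```

```text
cam in tool [ 7.13265017e+01 -1.01536522e-01 -1.23568159e+02] optical axis in tool [-0.28119107 -0.00119086  0.95965106] img right [2.33012990e-04 9.99999116e-01 1.30920924e-03] 71.98788917016213
lin [-0.4802 -0.4729 -0.0817] dr [0.    0.    1.637] rows 16.3
lin [-0.4802 -0.4729 -0.0817] dr [0.    0.    0.066] rows 16.3
```

Request:
arm_command:
  hand: [1,1,1,1,1,1,1,1,1,1,1,1,1,1,1,1,1,1,1,1]
  linear:
    - [-0.48,-0.473,-0.082]
    - [-0.48,-0.473,-0.082]
    - [-0.48,-0.473,-0.082]
    - [-0.48,-0.473,-0.082]
    - [-0.48,-0.473,-0.082]
    - [-0.48,-0.473,-0.082]
    - [-0.48,-0.473,-0.082]
    - [-0.48,-0.473,-0.082]
    - [-0.48,-0.473,-0.082]
    - [-0.48,-0.473,-0.082]
    - [-0.48,-0.473,-0.082]
    - [-0.48,-0.473,-0.082]
    - [-0.48,-0.473,-0.082]
    - [-0.48,-0.473,-0.082]
    - [-0.48,-0.473,-0.082]
    - [-0.48,-0.473,-0.082]
    - [-0.48,-0.473,-0.082]
    - [-0.48,-0.473,-0.082]
    - [-0.48,-0.473,-0.082]
    - [-0.48,-0.473,-0.082]
  dr:
    - [0,0,1.637]
    - [0,0,1.637]
    - [0,0,1.637]
    - [0,0,1.637]
    - [0,0,1.637]
    - [0,0,1.637]
    - [0,0,1.637]
    - [0,0,1.637]
    - [0,0,1.637]
    - [0,0,1.637]
    - [0,0,1.637]
    - [0,0,1.637]
    - [0,0,1.637]
    - [0,0,1.637]
    - [0,0,1.637]
    - [0,0,1.637]
    - [0,0,1.637]
    - [0,0,1.637]
    - [0,0,1.637]
    - [0,0,1.637]

```text
time_s: 1.82
tool_pos: [489.0, -29.1, 329.9]
tcp_rot: [0.815, 0.579, -0.0, -0.001]
ft_force: [-0.8, 0.3, 0.1]
width: 85.3
grip_force: 0.0
```

```bash
python3 - <<'E'
from mv import *
from seg import blobs
did([-0.48,-0.473,-0.082],[0,0,1.637])
c=camera("wrist"); pickle.dump(c,open("c1.pkl","wb")); save(c,"w1.png",s=1.5)
W=cloud(c)
for k in ("red","green"):
    for ce,a,m in blobs(c,k):
        mm=m&(c["depth"]>0); P=W[mm]
        print(k,ce.round(1),a,np.median(P,0).round(1),np.percentile(P[:,2],[5,95]).round(1))
        T=P[P[:,2]>np.percentile(P[:,2],95)-4]; print("  top pts mean",T.mean(0).round(1),len(T))
        uv=np.argwhere(m)[:,::-1].astype(np.float32); print("  ",cv2.minAreaRect(uv))
E
```

```text
cmd [489.8 -30.1 330.3] meas [489.  -29.1 329.9]
red [251.1 193.5] 516 [478.1 -41.1 176.3] [167.1 178.8]
  top pts mean [477.  -42.6 177.3] 327
   ((251.0, 193.5), (23.0, 22.0), 90.0)
green [263.1 157.4] 291 [503.4  -8.4 172.4] [160.  173.6]
  top pts mean [502.7  -9.1 172.6] 248
   ((263.0, 157.5), (17.0, 16.0), 90.0)
```

View pics/w1.png

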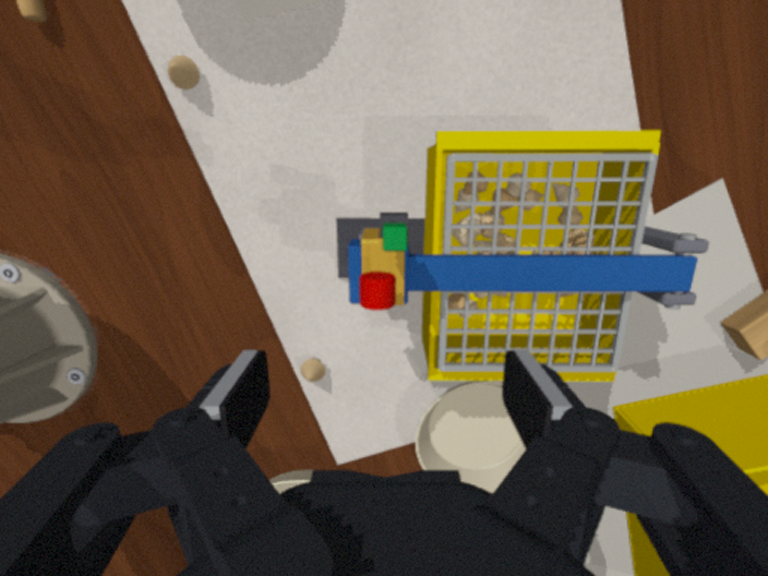

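The wrist picture shows the coupler close up: green pin head at (395,237), red knob at (377,290), tongue almost level to the right. The pin stands alone next to the knob, so the choice holds. I go nearer and look again.

```bash
python3 - <<'E'
from mv import *
from seg import blobs
c=pickle.load(open("c1.pkl","rb")); W=cloud(c)
for ce,a,m in blobs(c,"blue"):
    P=W[m];P=P[(P[:,2]>100)&(P[:,2]<145)]
    if len(P)>500:
        mid=[]
        u=np.array([np.cos(-.337),np.sin(-.337)]);n=np.array([-u[1],u[0]])
        s=P[:,:2]@u; q=P[:,:2]@n
        bins=np.arange(s.min()+60,s.max()-20,10)
        m=[(b,(np.percentile(q[abs(s-b)<5],3)+np.percentile(q[abs(s-b)<5],97))/2) for b in bins if (abs(s-b)<5).sum()>20]
        m=np.array(m); f=np.polyfit(m[:,0],m[:,1],1); print("yaw",-.337+f[0],"centerline q at s of knob",np.polyval(f,np.array([477,-44])@u), "knob q",np.array([477,-44])@n,P[:,2].mean())
to(np.array([503,-11,230]),-0.345)
E
```

```text
yaw -0.34026240242487055 centerline q at s of knob 117.35677164651419 knob q 116.19850837081735 117.43674878987622
lin [0.0224 0.0061 0.1003] dr [0.    0.    0.008] rows 2.5
```

Request:
arm_command:
  hand: [0.2,0.2,0.2,0.2,0.2,0.2,0.2]
  linear:
    - [0.023,0.006,0.1]
    - [0.023,0.006,0.1]
    - [0.023,0.006,0.1]
    - [0.023,0.006,0.1]
    - [0.023,0.006,0.1]
    - [0.023,0.006,0.1]
    - [0.023,0.006,0.1]
  dr:
    - [0,0,0.003]
    - [0,0,0.003]
    - [0,0,0.003]
    - [0,0,0.003]
    - [0,0,0.003]
    - [0,0,0.003]
    - [0,0,0.003]

```text
time_s: 2.45
tool_pos: [504.1, -10.2, 232.6]
tcp_rot: [0.816, 0.578, 0.001, 0.001]
ft_force: [0.5, 0.2, 0.2]
width: 51.1
grip_force: 0.0
```

```bash
python3 - <<'E'
from mv import *
from seg import blobs
did([0.023,0.006,0.1],[0,0,0.003])
c=camera("wrist"); pickle.dump(c,open("c2.pkl","wb")); save(c,"w2.png",(140,100,400,300),3)
c1=pickle.load(open("c1.pkl","rb"))
p,R=load(); W=cloud(c); print(sensors.observe()["width"])
for k in ("red","green"):
    for ce,a,m in blobs(c,k):
        mm=m&(c["depth"]>0); P=W[mm]; T=P[P[:,2]>np.percentile(P[:,2],95)-4]
        print(k,ce.round(1),a,np.percentile(P[:,2],[5,95]).round(1),"top",T.mean(0).round(1),"mid",((np.percentile(T,2,0)+np.percentile(T,98,0))/2).round(1),"in tool",((T.mean(0)-p)@R).round(1))
        b=max(blobs(c1,k),key=lambda x:x[1])[0]; print("  tri",tri([c1,c],[b,ce]).round(1))
print("tri top+wrist green", tri([pickle.load(open("c0.pkl","rb"))[1],c],[[248.1,194.8],max(blobs(c,"green"),key=lambda x:x[1])[0]]).round(1))
E
```

```text
cmd [503.1 -10.4 230.3] meas [504.1 -10.2 232.6]
50.91694919821393
red [238.5 255.9] 1175 [160.7 178.8] top [477.4 -42.5 177.3] mid [477.2 -42.9 177.1] in tool [-38.9 -13.5  53. ]
  tri [476.8 -44.3 165.5]
green [254.6 207. ] 663 [155.1 173.5] top [503.3  -8.8 172.4] mid [503.4  -9.  172. ] in tool [ 1.6 -0.3 57.9]
  tri [502.9 -10.1 161.8]
tri top+wrist green [501.6 -10.6 158.2]
```

View pics/w2.png

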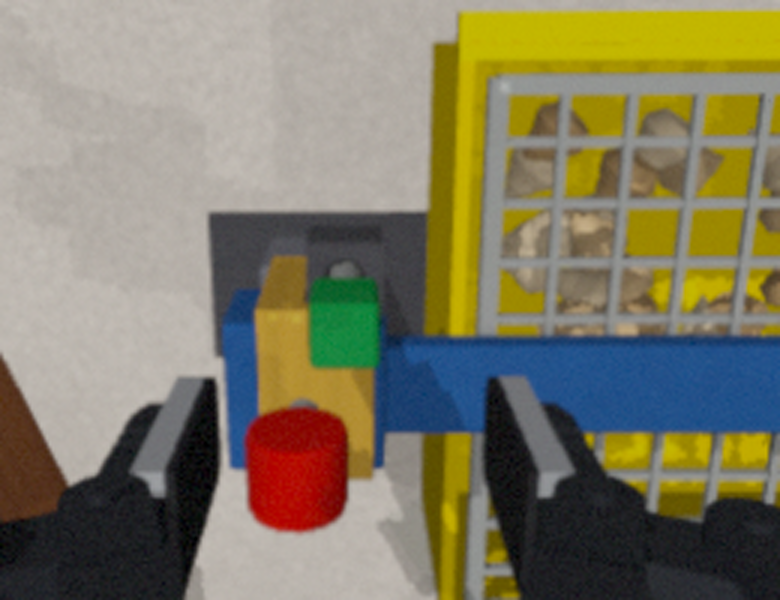

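The crop shows the green head at (343,320), midway between the open pads along x, with the knob at (297,465) clear of them. The two-view head height is 162 mm, which agrees with the text. I descend and grip.

Request:
arm_command:
  hand: [0.2,0.2,0.2,0.2,0.2,0.2,-1,-1,-1,-1,-1,-1,-1,-1]
  linear:
    - [0.001,0,0.02]
    - [0.001,0,0.04]
    - [0.001,0,0.06]
    - [0.001,0,0.07]
    - [0.001,0,0.07]
    - [0.001,0,0.07]
    - [0.001,0,0.07]
    - [0.001,0,0.07]
    - [0.001,0,0.07]
    - [0.001,0,0.07]
    - [0.001,0,0.07]
    - [0.001,0,0.07]
    - [0.001,0,0.07]
    - [0.001,0,0.07]
  dr:
    - [0,0,0]
    - [0,0,0]
    - [0,0,0]
    - [0,0,0]
    - [0,0,0]
    - [0,0,0]
    - [0,0,0]
    - [0,0,0]
    - [0,0,0]
    - [0,0,0]
    - [0,0,0]
    - [0,0,0]
    - [0,0,0]
    - [0,0,0]
  force: 35

```text
time_s: 3.67
tool_pos: [504.2, -9.5, 161.6]
tcp_rot: [0.817, 0.577, 0.001, 0.001]
ft_force: [-1.0, -0.1, 7.2]
width: 17.3
grip_force: 37.6
```

Request:
arm_command:
  hand: [-1,-1,-1,-1,-1,-1,-1,-1]
  linear:
    - [0,0,-0.01]
    - [0,0,-0.02]
    - [0,0,-0.03]
    - [0,0,-0.05]
    - [0,0,-0.08]
    - [0,0,-0.1]
    - [0,0,-0.1]
    - [0,0,-0.1]
  dr:
    - [0,0,0]
    - [0,0,0]
    - [0,0,0]
    - [0,0,0]
    - [0,0,0]
    - [0,0,0]
    - [0,0,0]
    - [0,0,0]

```text
time_s: 4.33
tool_pos: [504.4, -9.6, 262.4]
tcp_rot: [0.817, 0.577, 0.001, 0.001]
ft_force: [0.3, 0.1, -1.4]
width: 17.2
grip_force: 36.8
```

```bash
python3 - <<'E'
from mv import *
from seg import blobs
did([0.001,0,0.07],[0,0,0]);did([0,0,-0.1],[0,0,0])
c=camera("wrist"); save(c,"w3.png",(140,150,400,350),3)
t=camera("top"); W=cloud(t)
v,u=np.mgrid[155:235,305:385]; P=W[v,u].reshape(-1,3); 
for lo,hi in((28,45),(24,50)):
    r=P[(P[:,2]>lo)&(P[:,2]<hi)]
    x=np.linalg.lstsq(np.c_[2*r[:,:2],np.ones(len(r))],(r[:,:2]**2).sum(1),rcond=None)[0]; print("rim",x[:2],np.sqrt(x[2]+x[0]**2+x[1]**2))
s=camera("scene"); W=cloud(s);v,u=np.mgrid[225:300,135:215]; P=W[v,u].reshape(-1,3)
r=P[(P[:,2]>28)&(P[:,2]<45)];x=np.linalg.lstsq(np.c_[2*r[:,:2],np.ones(len(r))],(r[:,:2]**2).sum(1),rcond=None)[0]; print("rim s",x[:2],np.sqrt(x[2]+x[0]**2+x[1]**2))
to(np.array([516,-312,250]),-0.34)
E
```

```text
cmd [503.4  -9.4 160.3] meas [504.4  -9.6 262.4]
cmd [503.4  -9.4 260.3] meas [504.4  -9.6 262.4]
rim [ 517.68886326 -310.42385993] 81.35653511409787
rim [ 518.87351284 -308.47580063] 81.14766745436961
rim s [ 517.55048227 -313.36252224] 81.17519027929657
lin [-0.281   0.1128  0.0103] dr [ 0.  0. -0.] rows 7.3
```

View pics/w3.png

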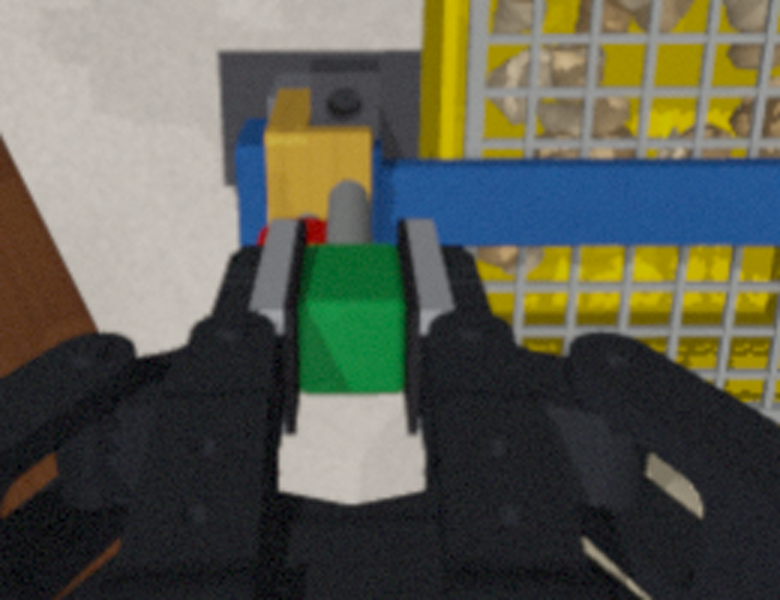

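The crop shows the pin out of its hole and held square, head at (352,320) and shank above it. I carry it to the dish, tilted so that it lies down gently.

Request:
arm_command:
  hand: [-1,-1,-1,-1,-1,-1,-1,-1,-1,-1,-1,-1,-1,-1,-1,-1,-1,-1]
  linear:
    - [-0.035,0.014,0]
    - [-0.07,0.028,0]
    - [-0.1,0.042,0]
    - [-0.14,0.056,0]
    - [-0.17,0.07,0]
    - [-0.205,0.085,0]
    - [-0.24,0.1,0]
    - [-0.274,0.114,0]
    - [-0.274,0.114,0]
    - [-0.274,0.114,0.03]
    - [-0.274,0.114,0.06]
    - [-0.274,0.114,0.09]
    - [-0.274,0.114,0.12]
    - [-0.274,0.114,0.15]
    - [-0.274,0.114,0.18]
    - [-0.274,0.114,0.18]
    - [-0.274,0.114,0.18]
    - [-0.274,0.114,0.18]
  dr:
    - [0,0,0]
    - [0,0,0]
    - [0,0,0]
    - [0,0,0]
    - [0,0.1,0]
    - [0,0.2,0]
    - [0,0.3,0]
    - [0,0.4,0]
    - [0,0.5,0]
    - [0,0.5,0]
    - [0,0.5,0]
    - [0,0.5,0]
    - [0,0.5,0]
    - [0,0.5,0]
    - [0,0.5,0]
    - [0,0.5,0]
    - [0,0.5,0]
    - [0,0.5,0]

```text
time_s: 5.98
tool_pos: [519.7, -305.8, 81.1]
tcp_rot: [0.791, 0.559, 0.202, -0.143]
ft_force: [0.0, -0.3, 0.3]
width: 17.0
grip_force: 36.8
```

```bash
python3 - <<'E'
from mv import *
did([-.274,.114,.18],[0,.5,0])
o=sensors.observe(); R=Ro.from_quat(o["tcp_rot"]).as_matrix()
print("foot est",o["tool_pos"]+R@[0,0,54],R.round(2).tolist(),o["ft_force"])
c=camera("wrist"); save(c,"w4.png",None,1.3)
E
```

```text
cmd [ 519.5 -305.8   80.3] meas [ 519.7 -305.8   81.1]
foot est [ 528.3303667  -281.36195554   33.71687155] [[0.29, 0.94, 0.16], [0.83, -0.33, 0.45], [0.48, -0.0, -0.88]] [ 0.03814689 -0.32934801  0.32709181]
```

View pics/w4.png

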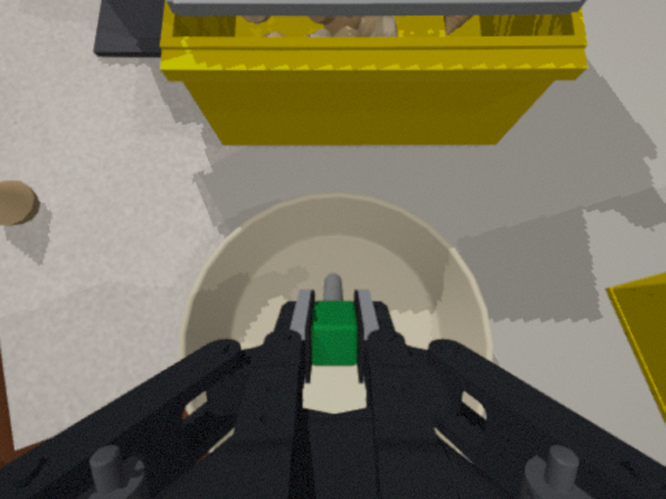

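The pin is above the dish floor, foot at about (333,280), well inside the rim. I lower it 22 mm and release.

Request:
arm_command:
  hand: [-1,-1,-1,-1,-1,-1,0,0,0,0.2,0.2,0.2,0.2,0.2,0.2,0.2]
  linear:
    - [-0.004,0,0.007]
    - [-0.007,0,0.013]
    - [-0.0105,0,0.019]
    - [-0.0105,0,0.019]
    - [-0.0105,0,0.019]
    - [-0.0105,0,0.019]
    - [-0.0105,0,0.019]
    - [-0.0105,0,0.019]
    - [-0.0105,0,0.019]
    - [-0.0105,0,0.019]
    - [-0.0105,0,0.019]
    - [0.01,0,-0.018]
    - [0.024,0,-0.044]
    - [0.043,0,-0.079]
    - [0.062,0,-0.114]
    - [0.072,0,-0.132]
  dr:
    - [0,0,0]
    - [0,0,0]
    - [0,0,0]
    - [0,0,0]
    - [0,0,0]
    - [0,0,0]
    - [0,0,0]
    - [0,0,0]
    - [0,0,0]
    - [0,0,0]
    - [0,0,0]
    - [0,0,0]
    - [0,0,0]
    - [0,0,0]
    - [0,0,0]
    - [0,0,0]

```text
time_s: 7.37
tool_pos: [520.2, -306.4, 235.7]
tcp_rot: [0.791, 0.56, 0.203, -0.14]
ft_force: [-0.0, -0.8, 0.3]
width: 51.1
grip_force: 0.0
```

```bash
python3 - <<'E'
from mv import *
from seg import blobs
did([.072,0,-.132],[0,0,0])
c=camera("wrist"); save(c,"w5.png",None,1.3); W=cloud(c)
for ce,a,m in blobs(c,"green"): print(ce,a,np.median(W[m],0))
# knob is now seen unobstructed from scene/top
# nominal knob pose
to(np.array([477,-44,240]),1.231)
print(sensors.observe()["ft_force"])
E
```

```text
cmd [ 519.5 -305.9  230.7] meas [ 520.2 -306.4  235.7]
[260.42857143 276.57142857] 224 [ 514.07114635 -341.6827415    22.65185294]
lin [ 0.2087 -0.1274  0.1034] dr [ 0.392  -0.3919 -1.5353] rows 13.1
[ 0.17895143 -0.0728295   2.35657774]
```

View pics/w5.png

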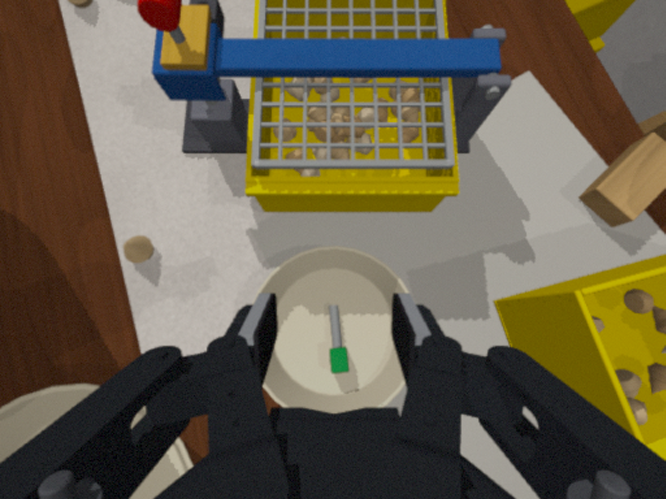

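The picture shows the pin lying flat inside the dish, head at (339,360) and shank up to (334,305). Next I move above the knob.

Request:
arm_command:
  hand: [0.1,0.1,0.1,0.1,0.1,0.1,0.1,0.1,0.1,0.1,0.1,0.1,0.1,0.1,0.1,0.1,0.1]
  linear:
    - [0.014,0,-0.026]
    - [0.2135,-0.127,0.0946]
    - [0.2135,-0.127,0.0946]
    - [0.2135,-0.127,0.0946]
    - [0.2135,-0.127,0.0946]
    - [0.2135,-0.127,0.0946]
    - [0.2135,-0.127,0.0946]
    - [0.2135,-0.127,0.0946]
    - [0.2135,-0.127,0.0946]
    - [0.2135,-0.127,0.0946]
    - [0.2135,-0.127,0.0946]
    - [0.2135,-0.127,0.0946]
    - [0.2135,-0.127,0.0946]
    - [0.2135,-0.127,0.0946]
    - [0.2135,-0.127,0.0946]
    - [0.2135,-0.127,0.0946]
    - [0.2135,-0.127,0.0946]
  dr:
    - [0,0,0]
    - [0.392,-0.392,-1.535]
    - [0.392,-0.392,-1.535]
    - [0.392,-0.392,-1.535]
    - [0.392,-0.392,-1.535]
    - [0.392,-0.392,-1.535]
    - [0.392,-0.392,-1.535]
    - [0.392,-0.392,-1.535]
    - [0.392,-0.392,-1.535]
    - [0.392,-0.392,-1.535]
    - [0.392,-0.392,-1.535]
    - [0.392,-0.392,-1.535]
    - [0.392,-0.392,-1.535]
    - [0.392,-0.392,-1.535]
    - [0.392,-0.392,-1.535]
    - [0.392,-0.392,-1.535]
    - [0.392,-0.392,-1.535]

```text
time_s: 8.83
tool_pos: [477.3, -44.1, 249.9]
tcp_rot: [0.171, 0.985, 0.0, -0.0]
ft_force: [-1.0, -0.5, -0.0]
width: 46.7
grip_force: 0.0
```

```bash
python3 - <<'E'
from mv import *
from seg import blobs
did([.2135,-.127,.0946],[.392,-.392,-1.535])
c=camera("wrist"); save(c,"w6.png",(140,100,400,300),3); W=cloud(c); p,R=load()
o=sensors.observe(); print(o["width"],Ro.from_quat(o["tcp_rot"]).as_matrix().round(3).tolist())
c1=pickle.load(open("c1.pkl","rb"));c2=pickle.load(open("c2.pkl","rb"))
m=max(blobs(c,"red"),key=lambda x:x[1]); P=W[m[2]&(c["depth"]>0)]
u=np.array([.333,.943]);q=P[:,:2]@u
print("q range",np.percentile(q,[3,97]),"nominal",np.array([477,-43.5])@u,"z",np.percentile(P[:,2],[5,95]),"in tool",((np.median(P,0)-p)@R),m[0])
T=P[P[:,2]>176]; print("top",T.mean(0))
print("tri",[tri([a,c],[max(blobs(a,"red"),key=lambda x:x[1])[0],m[0]]).round(1) for a in (c1,c2)])
E
```

```text
cmd [477.3 -44.1 250. ] meas [477.3 -44.1 249.9]
46.9006847150391 [[-0.942, 0.336, -0.0], [0.336, 0.942, 0.001], [0.001, 0.001, -1.0]]
q range [106.77072801 127.64667206] nominal 117.82050000000001 z [169.35540788 178.74841306] in tool [ 4.46743494 -0.27308502 73.40604116] [256.19042189 200.08323831]
top [476.19330308 -43.84264486 177.63364682]
tri [array([476.7, -44.1, 165.7]), array([476.8, -44.1, 165.7])]
```

View pics/w6.png

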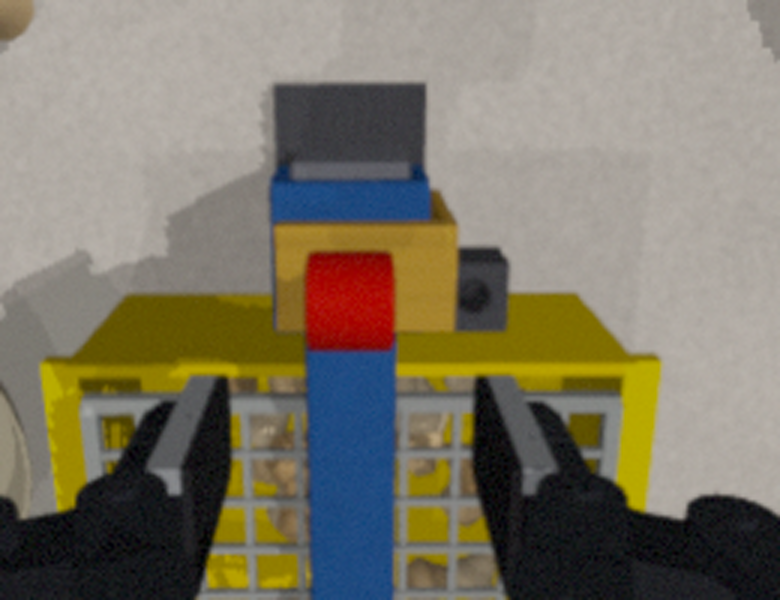

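The crop shows the knob at (350,300), centred between the pads, and the empty pin hole at (475,293). The two-view knob centre is (476.8, -44.1, 165.7), which matches the given height. I descend and grip it.

Request:
arm_command:
  hand: [0.1,0.1,0.1,0.1,0.1,0.1,-1,-1,-1,-1,-1,-1,-1,-1]
  linear:
    - [0,0,0.025]
    - [0,0,0.05]
    - [0,0,0.07]
    - [0,0,0.084]
    - [0,0,0.084]
    - [0,0,0.084]
    - [0,0,0.084]
    - [0,0,0.084]
    - [0,0,0.084]
    - [0,0,0.084]
    - [0,0,0.084]
    - [0,0,0.084]
    - [0,0,0.084]
    - [0,0,0.084]
  dr:
    - [0,0,0]
    - [0,0,0]
    - [0,0,0]
    - [0,0,0]
    - [0,0,0]
    - [0,0,0]
    - [0,0,0]
    - [0,0,0]
    - [0,0,0]
    - [0,0,0]
    - [0,0,0]
    - [0,0,0]
    - [0,0,0]
    - [0,0,0]
  force: 70

```text
time_s: 10.05
tool_pos: [478.2, -44.7, 167.3]
tcp_rot: [0.169, 0.986, -0.001, 0.001]
ft_force: [-1.1, -1.8, 5.7]
width: 23.0
grip_force: 69.0
```

Request:
arm_command:
  hand: [-1,-1,-1,-1,-1,-1,-1]
  linear:
    - [0,0.003,0]
    - [0,0.006,0]
    - [0,0.009,0]
    - [0,0.012,0]
    - [0,0.0145,0]
    - [0,0.0145,0]
    - [0,0.0145,0]
  dr:
    - [0,0,0]
    - [0,0,0]
    - [0,0,0]
    - [0,0,0]
    - [0,0,0]
    - [0,0,0]
    - [0,0,0]

```text
time_s: 10.63
tool_pos: [482.9, -31.4, 167.3]
tcp_rot: [0.169, 0.986, -0.001, 0.001]
ft_force: [-1.7, -5.7, 6.6]
width: 22.7
grip_force: 69.1
```

The latch followed 14 mm, with about 6 N of spring force felt. Now I lift along the hinge arc.

Request:
arm_command:
  hand: [-1,-1,-1,-1,-1,-1,-1,-1,-1,-1,-1,-1,-1,-1,-1,-1]
  linear:
    - [-0.0016,0,-0.0067]
    - [-0.0032,0,-0.0134]
    - [-0.005,0,-0.02]
    - [-0.0071,0,-0.0267]
    - [-0.0094,0,-0.0332]
    - [-0.0117,0,-0.0397]
    - [-0.0143,0,-0.0461]
    - [-0.0169,0,-0.0525]
    - [-0.0227,0,-0.065]
    - [-0.0292,0,-0.0772]
    - [-0.0363,0,-0.0891]
    - [-0.0395,0,-0.094]
    - [-0.042,0,-0.098]
    - [-0.042,0,-0.098]
    - [-0.042,0,-0.098]
    - [-0.042,0,-0.098]
  dr:
    - [0,0.012,0]
    - [0,0.025,0]
    - [0,0.037,0]
    - [0,0.05,0]
    - [0,0.062,0]
    - [0,0.075,0]
    - [0,0.087,0]
    - [0,0.1,0]
    - [0,0.125,0]
    - [0,0.15,0]
    - [0,0.175,0]
    - [0,0.187,0]
    - [0,0.195,0]
    - [0,0.195,0]
    - [0,0.195,0]
    - [0,0.195,0]

```text
time_s: 11.97
tool_pos: [521.0, -45.4, 262.6]
tcp_rot: [0.169, 0.981, 0.016, -0.098]
ft_force: [-1.2, -5.7, -5.8]
width: 23.2
grip_force: 69.7
```

```bash
python3 - <<'E'
from mv import *
did([0,0,.084],[0,0,0]);did([0,.0145,0],[0,0,0]);did([-.042,0,-.098],[0,.195,0])
c=camera("scene"); save(c,"s7.png",(130,130,390,330),3)
o=sensors.observe(); print(o["ft_force"],o["width"],o["grip_force"])
E
```

```text
cmd [477.3 -44.1 166. ] meas [521.  -45.4 262.6]
cmd [482.2 -30.4 166. ] meas [521.  -45.4 262.6]
cmd [521.8 -44.4 264. ] meas [521.  -45.4 262.6]
[-1.01465752 -5.07053445 -6.39336115] 23.126875680861403 69.72718834877014
```

View pics/s7.png

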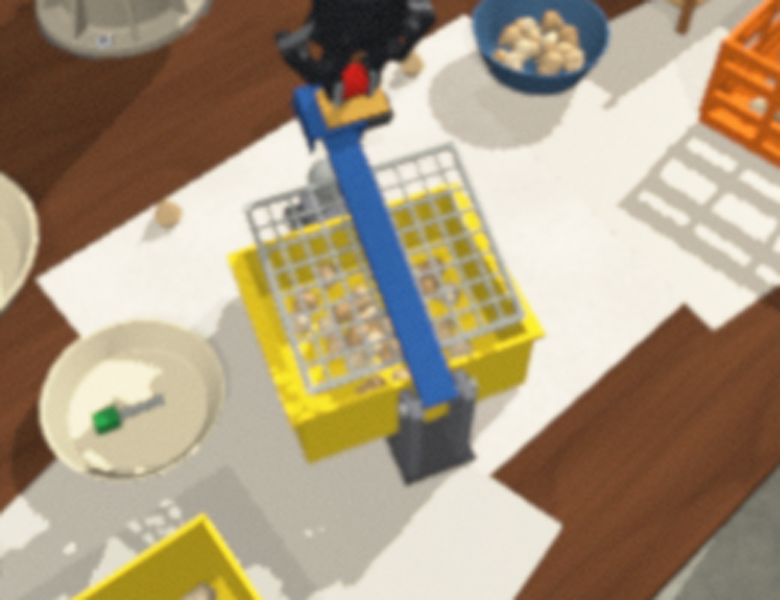

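The picture shows the grid raised, the red knob at (354,80) still in the fingers, and the pin in the dish at (125,412). The knob rose 95 mm, which puts the tongue at about 0.38 rad. I hand the job in.

```bash
python3 -c "
from rig import job
print(job.finish_job())"
```

```text
the job is handed in; nothing more can be done
None
```

The job is handed in at about 12 s: the lock pin lies in the small cream dish, and the arm still grips the knob with the grid raised about 10 cm (estimated from the knob's 95 mm rise).

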